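Hang the rinsed smoothers in the drying cabinet

ROBOT

A 6-joint arm with a two-finger parallel gripper is mounted at the origin on the work surface. World frame = base frame: x ahead of the robot, y to its left, z up, the work surface at z = 0. Lengths are in mm, angles in rad, forces in N, time in s.
With the tool pointing down it reaches from about 350 to 975 mm from the base axis. Payload 7.1 kg.
Tool frame: the origin (TCP) lies at the very end of the fingers, on their centre line; the grasp point (between the pads) lies behind it (env.grasp_offset is the z of the grasp point in the tool frame, in mm); z points along the fingers, y is the direction in which the jaws open and shut (so a half turn about z gives the same grasp; the last joint's range is limited). The gripper opens to 88 mm and grips with 3 to 60 N. Pads are 20 mm wide; open, the fingers measure 115 mm over their backs; the gripper's body (75 mm by 178 mm) begins 61 mm behind the grasp point.
Start: joints at [-1.229, 0.423, 1.63, -0, 1.089, -0.019], TCP at [220.656, -584.736, 222.675] pointing down, gripper open.
Joint ranges: [-3, 3], [-0.9, 2.11], [0.09, 2.58], [-1.31, 4.45], [0.11, 2.69], [-2.54, 2.54]. Speed limits (rad/s): [2.39, 2.39, 3.01, 3.14, 3.14, 3.14].

INTERFACE

Orientations are given as a unit quaternion [w, x, y, z].
In Python, from rig import env gives the robot as it stands.
- The arm moves only by the shell command python3 -m handwheel 'ROWS' [FORCE]. ROWS is JSON, a list of rows, each a list of 7 numbers: the opening, from 0 (shut) to 1 (fully open), then the shift along the tool's x, y, z in units of 50 mm (1.0 is 50 mm), then the turn, a rotation vector about the tool's x, y, z in units of 8 degrees (1.0 is 8 degrees). A call has exactly 5 rows; each row shifts and turns the commanded pose from where the row before left it, along the tool's axes as they then stand; what a row does not reach is not made up. A row lasts 1/10 s, in which the tool goes at most 50 mm and 8.59 degrees, less where a joint would pass 70% of its speed; a pose out of reach is approached as far as the arm can. A call is refused whole if a number of a shift passes 1 or a number of a turn 1, either way. A call with a gripper value outside its range is refused whole. The fingers move at their own pace and stop on an object; FORCE is the grip in N (left out, the last holds). Time passes only in rows, so rows that do not move let the fingers close, or fill a call up. It gives the time, the measured TCP pose, the force and the opening at its end, in the units of the state.
- env.sense(): the state, without advancing time (a new reading comes with each control period).
- env.read_camera(name): name is "scene" or "top" or "wrist"; returns a dict with "frame" (400x640x3 uint8, red, green, blue), "range_z" (400x640 float32, mm along the optical axis (not along the pixel's ray), 0 where there is no reading), "mtx" (3x3 intrinsics, pixels), "distortion" ([k1, k2, p1, p2, k3] as OpenCV has them; the pictures are not rectified), "R" (3x3) and "t" (3): a world point X has camera coordinates R X + t; the wrist camera has in their place "T_tool_cam" (4x4, takes a point from camera to tool coordinates, whose origin is the TCP and whose axes are the flange's). Camera axes: x right, y down, z forward; pixel columns grow to the right and rows downward; lengths in mm; the calibration is good to about 2 mm. A picture is of the moment at which its call begins: read the wrist's pose just before it.
- env.finish_job(): hands the job in, once; it reports no verdict.
The state is a dict: "clock": time; "qpos": joint angles; "joint_vel": joint speeds; "joint_efforts": joint torques, N m; "position": TCP position; "tcp_rot": TCP orientation; "force": force on the tool from outside, world axes, zero at the start; "torque": the same for the moment, N m; "finger_gap": finger opening in mm.
Only numpy, scipy, OpenCV 4.12 (cv2) and the standard library are available. Lean on these libraries where they do the work, as an engineer would, in place of code of your own. Each camera call takes 0.05 s, during which the arm holds its last target. There are 200 camera calls.

TASK

Put the rinsed blue-handled smoothers away to dry: flip the red cam lever over to free the cabinet's hatch, slide the hatch fully open, and take every smoother out of the black tray and hang each by its window on a hook of its own inside the cabinet, without bumping the blue frame of the opening. When all hang still, slide the hatch fully shut and flip the cam lever back to lock it, leaving the bottle and the beaker standing in the tray.

Things in the scene. Friction and masses are not known exactly. Their poses are not given: they have to be found in the camera images.
- sq1: rubber-soled print smoother 1 of up to four alike (some absent): blue grip bar 64 mm wide (y), 16 mm thick (x), on two posts over a steel foot 46 (x) x 64 (y) x 22 mm; 96 mm tall, 0.15 to 0.31 kg. Stands on its foot; origin: centre of the foot's underside, z up; the same after a half turn. The solid bar spans z = 62 (54 by the posts) to 96 mm: pinch its middle across its thickness from above.
- sq2: rubber-soled print smoother 2 of up to four alike (some absent): blue grip bar 64 mm wide (y), 16 mm thick (x), on two posts over a steel foot 46 (x) x 64 (y) x 22 mm; 96 mm tall, 0.15 to 0.31 kg. Stands on its foot; origin: centre of the foot's underside, z up; the same after a half turn. The solid bar spans z = 62 (54 by the posts) to 96 mm: pinch its middle across its thickness from above.
- sq3: rubber-soled print smoother 3 of up to four alike (some absent): blue grip bar 64 mm wide (y), 16 mm thick (x), on two posts over a steel foot 46 (x) x 64 (y) x 22 mm; 96 mm tall, 0.15 to 0.31 kg. Stands on its foot; origin: centre of the foot's underside, z up; the same after a half turn. The solid bar spans z = 62 (54 by the posts) to 96 mm: pinch its middle across its thickness from above.
- sq4: rubber-soled print smoother 4 of up to four alike (some absent): blue grip bar 64 mm wide (y), 16 mm thick (x), on two posts over a steel foot 46 (x) x 64 (y) x 22 mm; 96 mm tall, 0.15 to 0.31 kg. Stands on its foot; origin: centre of the foot's underside, z up; the same after a half turn. The solid bar spans z = 62 (54 by the posts) to 96 mm: pinch its middle across its thickness from above.
- sq1_eye (a point): roof apex of the window of smoother 1, 62 mm above its underside on its centre line; axes as the smoother's. The window goes right through along x under the bar, 40 mm wide and 40 mm high down to the foot, its roof a shallow upside-down V. This point rests on the hook rod when hung.
- sq2_eye (a point): roof apex of the window of smoother 2, 62 mm above its underside on its centre line; axes as the smoother's. The window goes right through along x under the bar, 40 mm wide and 40 mm high down to the foot, its roof a shallow upside-down V. This point rests on the hook rod when hung.
- sq3_eye (a point): roof apex of the window of smoother 3, 62 mm above its underside on its centre line; axes as the smoother's. The window goes right through along x under the bar, 40 mm wide and 40 mm high down to the foot, its roof a shallow upside-down V. This point rests on the hook rod when hung.
- sq4_eye (a point): roof apex of the window of smoother 4, 62 mm above its underside on its centre line; axes as the smoother's. The window goes right through along x under the bar, 40 mm wide and 40 mm high down to the foot, its roof a shallow upside-down V. This point rests on the hook rod when hung.
- cabinet: grey drying cabinet, fixed, 300 (x) x 332 (y) x 170 mm high, open only at the top; origin: centre of its underside; x points away from the robot (yaw within 0.1 rad). Smoothers hang square across the hook rods, rod through the window, tops 8 mm below the frame's top, each foot in a bay 81 mm wide (y) and 64 mm long (x) of rails and dividers centred below the hook point, tops 50 mm below it.
- opening (a point): centre of the top opening, level with the top of the blue frame round it (170 mm above the table); axes as the cabinet's. Clear opening 136 mm (x) by 262 mm (y). The hatch slides just above the frame.
- hook1 (a point): steel hook 1 of three (85 mm apart along y) in the cabinet: level rod, 8 mm thick, along the cabinet's x. Point: top of the rod, middle of the seat, 42 mm below the frame's top, 45 mm from the opening's far edge, 91 from its near edge; axes as the cabinet's. Its free end points to the robot: turned up 14 mm, 12 to 20 mm nearer than the point. A collar 18 mm across starts 16 mm beyond.
- hook2 (a point): steel hook 2 of three (85 mm apart along y) in the cabinet: level rod, 8 mm thick, along the cabinet's x. Point: top of the rod, middle of the seat, 42 mm below the frame's top, 45 mm from the opening's far edge, 91 from its near edge; axes as the cabinet's. Its free end points to the robot: turned up 14 mm, 12 to 20 mm nearer than the point. A collar 18 mm across starts 16 mm beyond.
- hook3 (a point): steel hook 3 of three (85 mm apart along y) in the cabinet: level rod, 8 mm thick, along the cabinet's x. Point: top of the rod, middle of the seat, 42 mm below the frame's top, 45 mm from the opening's far edge, 91 from its near edge; axes as the cabinet's. Its free end points to the robot: turned up 14 mm, 12 to 20 mm nearer than the point. A collar 18 mm across starts 16 mm beyond.
- rim: blue frame round the cabinet's opening, fixed to the cabinet (origin at the cabinet's origin); strips 14 mm wide or more, top 170 mm above the table. Not to be bumped.
- hatch (a joint): aluminium sliding hatch over the opening: 0 shut, 0.14 m fully open, sliding along the cabinet's +x (away from the robot). Slides with about 3 N. It can move only about 2 mm while the cam lever is locked.
- hatch_rib (a point): middle of the top of the black pull rib on the hatch, moving with it; at x = -60 mm, y = -21 mm in the cabinet's frame when shut. Rib 14 mm thick (x), 70 mm long (y), standing 20 mm above the hatch plate, whose top is 177 mm above the table; axes as the cabinet's. Can be pinched across its thickness from above.
- cam (a joint): cam lever on the cabinet's top at its +y side: 0 locked (arm leans over the hatch, 55 deg above level, its steel tongue in front of the hatch's lug), 1.22 rad free (arm flipped over the top, leaning away to the cabinet's +y side). Turns about an axis along the cabinet's x, stays where it is left, needs about 2 to 4 N at the knob.
- cam_knob (a point): centre of the red ball knob, 20 mm across, on the 62 mm lever arm. Pivot: x = -60, y = 138 mm in the cabinet's frame, 190 mm above the table; the knob goes in an arc from y = 102, height 241 mm (locked) over height 252 to y = 174, height 241 mm (free). Can be pushed over from the side.
- tray: black rinse tray, fixed, 280 x 280 mm, 45 mm high, walls and floor 5 mm; origin: centre of its underside. Holds the smoothers, a bottle and a beaker.
- amber: small amber bottle with black cap in the tray, 48 mm across, 85 mm tall, origin centre of its underside. Not to be knocked over.
- beaker: green glass beaker in the tray, 56 mm across, 70 mm tall, origin centre of its underside. Not to be knocked over.
Not all that is in view belongs to the job. What is shaped like the sq3 but pink or purple is not meant. What is shaped like the sq1 but purple is not meant.

How it is judged (in metres and radians):
On the way, in this order (a step that is already met when the one before it is completed fails the run):
1. the cam lever is flipped over to its free side (value of joint cam above 1 rad), for 0.2 s.
2. the hatch is slid fully open (value of joint hatch above 0.128 m), for 0.2 s.
3. every smoother hangs released and still on a hook (((x of sq1_eye in the frame of hook1 between -0.02 and 0.02 m and y of sq1_eye in the frame of hook1 between -0.014 and 0.014 m and z of sq1_eye in the frame of hook1 between -0.008 and 0.01 m) or (x of sq1_eye in the frame of hook2 between -0.02 and 0.02 m and y of sq1_eye in the frame of hook2 between -0.014 and 0.014 m and z of sq1_eye in the frame of hook2 between -0.008 and 0.01 m) or (x of sq1_eye in the frame of hook3 between -0.02 and 0.02 m and y of sq1_eye in the frame of hook3 between -0.014 and 0.014 m and z of sq1_eye in the frame of hook3 between -0.008 and 0.01 m)) and angle between each of sq1, sq2, sq3, sq4's own z axis and vertical below 0.35 rad and linear speed of each of sq1, sq2, sq3, sq4 below 0.05 m/s and contact force between each of sq1, sq2, sq3, sq4 and the fingers below 0.1 N and ((x of sq2_eye in the frame of hook1 between -0.02 and 0.02 m and y of sq2_eye in the frame of hook1 between -0.014 and 0.014 m and z of sq2_eye in the frame of hook1 between -0.008 and 0.01 m) or (x of sq2_eye in the frame of hook2 between -0.02 and 0.02 m and y of sq2_eye in the frame of hook2 between -0.014 and 0.014 m and z of sq2_eye in the frame of hook2 between -0.008 and 0.01 m) or (x of sq2_eye in the frame of hook3 between -0.02 and 0.02 m and y of sq2_eye in the frame of hook3 between -0.014 and 0.014 m and z of sq2_eye in the frame of hook3 between -0.008 and 0.01 m)) and ((x of sq3_eye in the frame of hook1 between -0.02 and 0.02 m and y of sq3_eye in the frame of hook1 between -0.014 and 0.014 m and z of sq3_eye in the frame of hook1 between -0.008 and 0.01 m) or (x of sq3_eye in the frame of hook2 between -0.02 and 0.02 m and y of sq3_eye in the frame of hook2 between -0.014 and 0.014 m and z of sq3_eye in the frame of hook2 between -0.008 and 0.01 m) or (x of sq3_eye in the frame of hook3 between -0.02 and 0.02 m and y of sq3_eye in the frame of hook3 between -0.014 and 0.014 m and z of sq3_eye in the frame of hook3 between -0.008 and 0.01 m)) and ((x of sq4_eye in the frame of hook1 between -0.02 and 0.02 m and y of sq4_eye in the frame of hook1 between -0.014 and 0.014 m and z of sq4_eye in the frame of hook1 between -0.008 and 0.01 m) or (x of sq4_eye in the frame of hook2 between -0.02 and 0.02 m and y of sq4_eye in the frame of hook2 between -0.014 and 0.014 m and z of sq4_eye in the frame of hook2 between -0.008 and 0.01 m) or (x of sq4_eye in the frame of hook3 between -0.02 and 0.02 m and y of sq4_eye in the frame of hook3 between -0.014 and 0.014 m and z of sq4_eye in the frame of hook3 between -0.008 and 0.01 m))), for 0.3 s.
4. the hatch is slid shut (value of joint hatch below 0.008 m), for 0.2 s.
5. the cam lever is flipped back to lock the hatch (value of joint cam below 0.2 rad), for 0.2 s.
At the end, for the whole second after the job is handed in: Each smoother hangs still and released on a hook: roof apex within 20 mm along, 14 mm across and -8 to +10 mm in height of a hook point, within 20 deg of upright; hatch shut to 8 mm, lever within 0.2 rad of locked; bottle and beaker stand in the tray (all of step 3 and value of joint hatch below 0.008 m and value of joint cam below 0.2 rad and angle between each of amber, beaker's own z axis and vertical below 0.3 rad and horizontal distance between each of amber, beaker and tray below 0.19 m and height (world z) of each of amber, beaker below 0.02 m); the robot touches nothing.
It fails at once if the robot bumps the blue frame of the opening (over 2 N) (contact force between rim and the fingers above 2 N or contact force between rim and the arm above 2 N).
It fails at once if a smoother is bumped against the blue frame (over 4 N) (contact force between rim and sq1 above 4 N or contact force between rim and sq2 above 4 N or contact force between rim and sq3 above 4 N or contact force between rim and sq4 above 4 N).
It fails at once if the bottle or the beaker is knocked over (angle between any of amber, beaker's own z axis and vertical above 0.8 rad).
Of sq1, sq2, sq3, sq4 only 2 to 3 are there at a start; the rules pass over those that are not, and their reading is None.
At some moment in a run one of sq1, sq2, sq3, sq4 may be knocked a few centimetres aside while the robot is not near it.
It also fails if it takes over 210 s, if anything falls off the work surface, if the arm or the gripper's body presses on something with over 40 N, if the wrist force passes 120 N, or if a joint passes its speed limit or range.

## Working session

There is one attempt and no reset: what is moved stays moved. The work goes in short steps, Python scripts to look and compute and a shell command to move; the robot and the scene stay as the last step left them, time stands still between calls to the robot, and variables do not carry over. Pictures are saved under pics/ and viewed, on a budget of 14 in all, crops included, one or two more only if the job needs it, and the job is handed in when it is done.

```bash
ls; mkdir -p pics
cat > h.py <<'E'
import numpy as np, cv2
from rig import env
from scipy.spatial.transform import Rotation as Ro
def pose():
    s=env.sense(); q=s["tcp_rot"]; return np.array(s["position"]),Ro.from_quat([q[1],q[2],q[3],q[0]]).as_matrix()
def cloud(name):
    p,R=pose(); c=env.read_camera(name); z=c["range_z"]; h,w=z.shape
    u,v=np.meshgrid(np.arange(w),np.arange(h))
    n=cv2.undistortPoints(np.stack([u,v],-1).reshape(-1,1,2).astype(np.float64),np.array(c["mtx"]),np.array(c["distortion"])).reshape(h,w,2)
    P=np.dstack([n*z[...,None],z])
    if name=="wrist":
        T=np.array(c["T_tool_cam"]); P=P@T[:3,:3].T+T[:3,3]; W=P@R.T+p
    else: W=(P-np.array(c["t"]))@np.array(c["R"])
    W[z<=0]=np.nan
    return c["frame"],W
def save(n,f): cv2.imwrite("pics/"+n,f[...,::-1])
def moveto(target,yaw=None):
    """shift needed in tool units, assuming tool pointing down; yaw = world angle of tool y (mod pi)"""
    p,R=pose(); d=R.T@(np.array(target)-p)/50
    print("shift units",d.round(3))
    if yaw is not None:
        a=np.arctan2(R[1,1],R[0,1]); e=(yaw-a+np.pi/2)%np.pi-np.pi/2
        print("turn about tool z units (tool z down)",(-np.degrees(e)/8).round(3),"yaw now",a)
E
python3 - <<'E'
from h import *
s=env.sense();print(s, env.grasp_offset); print(pose()[1].round(3))
for n in("scene","top"):
    f,W=cloud(n);save(n+"0.png",f);np.save(n+"0.npy",W);np.save(n+"0f.npy",f)
E
```

```text
pics
{'clock': 0.0, 'qpos': array([-1.22900160e+00,  4.23816222e-01,  1.63068079e+00, -1.10067343e-05,
        1.08858293e+00, -1.90069473e-02]), 'joint_vel': array([-2.42268582e-04,  1.60285361e-03, -3.30988803e-05,  8.15118657e-05,
        3.01281490e-04,  2.32910081e-03]), 'joint_efforts': array([-2.45088704e-03, -5.44632268e+01, -2.73668575e+01,  6.43179193e-02,
        2.28280347e-02, -1.16590227e-04]), 'position': array([ 220.47419092, -584.23727882,  221.92068169]), 'tcp_rot': array([-7.33192590e-04,  9.83771121e-01,  1.79426385e-01, -1.24309164e-04]), 'force': array([-0.1676379 , -0.16074747, -0.36785512]), 'torque': array([ 0.02401574, -0.02284694, -0.01695197]), 'finger_gap': 87.97349185820381} -18.700000000000003
[[ 0.936  0.353 -0.001]
 [ 0.353 -0.936  0.001]
 [ 0.    -0.001 -1.   ]]
```

View pics/top0.png

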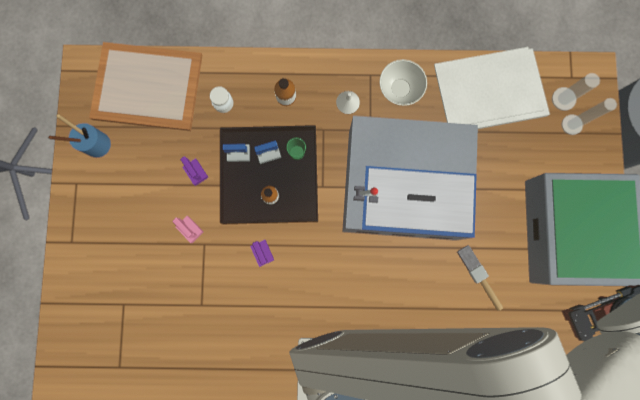

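View pics/scene0.png

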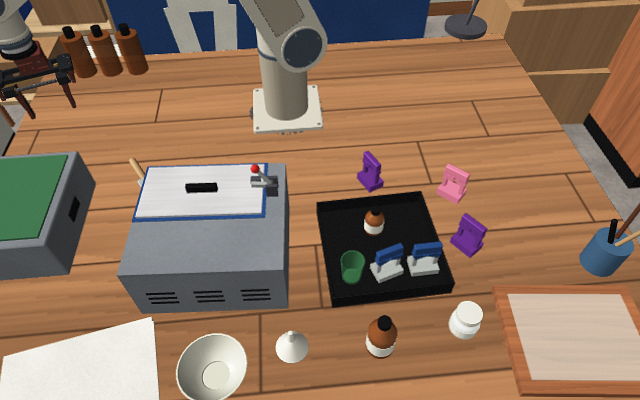

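The top view shows two blue smoothers at (237,152) and (268,152), the bottle at (270,196) and the beaker at (296,148). The hatch is at (420,200), with its rib at (421,198) and the red knob at (374,191). The scene view agrees with this. Next I measure them.

Run:
```python
from h import *
for n in("top","scene"):
    W=np.load(n+"0.npy");f=np.load(n+"0f.npy");hsv=cv2.cvtColor(f,cv2.COLOR_RGB2HSV).astype(int)
    H,S,V=hsv[...,0],hsv[...,1],hsv[...,2];Z=W[...,2]
    print("==",n)
    blue=(H>98)&(H<122)&(S>110)&(Z>40)&(Z<115)
    k,l,st,ce=cv2.connectedComponentsWithStats(blue.astype(np.uint8))
    for i in range(1,k):
        if st[i,4]<25: continue
        p=W[l==i];t=p[p[:,2]>p[:,2].max()-12] 
        r=cv2.minAreaRect(p[:,:2].astype(np.float32)); e,v=np.linalg.eigh(np.cov(t[:,:2].T))
        print("blue",ce[i].round(),st[i,4],"rect",np.round(r[0],1),np.round(r[1],1),round(r[2],1),"zmax",p[:,2].max().round(1),"top mean",t.mean(0).round(1),"ax",np.arctan2(v[1,1],v[0,1]).round(3),len(t))
    fr=(H>98)&(H<125)&(S>110)&(Z>150)&(Z<185)
    k,l,st,ce=cv2.connectedComponentsWithStats(fr.astype(np.uint8))
    m=(Z>150)&(Z<185)&fr
    r=cv2.minAreaRect(W[m][:,:2].astype(np.float32));print("frame",np.round(r[0],1),np.round(r[1],1),r[2],np.median(Z[m]))
    red=((H<8)|(H>172))&(S>150)&(Z>200)&(Z<270)
    if red.any(): print("knob",W[red].mean(0).round(1),W[red].max(0).round(1),red.sum())
    rib=(V<70)&(Z>185)&(Z<210)
    p=W[rib];r=cv2.minAreaRect(p[:,:2].astype(np.float32));print("rib",np.round(r[0],1),np.round(r[1],1),r[2],np.median(p,0).round(1))
    cab=(Z>155)&(Z<200);k,l,st,ce=cv2.connectedComponentsWithStats(cab.astype(np.uint8))
    for i in range(1,k):
        if st[i,4]>3000:
            r=cv2.minAreaRect(W[l==i][:,:2].astype(np.float32));print("cab",ce[i].round(),np.round(r[0],1),np.round(r[1],1),r[2])
    tr=(V<60)&(Z>35)&(Z<52)
    r=cv2.minAreaRect(W[tr][:,:2].astype(np.float32));print("trayrim",np.round(r[0],1),np.round(r[1],1),r[2])
    gr=(H>45)&(H<80)&(S>90)&(Z>55)&(Z<80);print("beaker",W[gr].mean(0).round(),gr.sum())
```

```text
== top
blue [ 85. 140.] 382 rect [660.3 716. ] [77.6 71.8] 70.5 zmax 100.5 top mean [654.9 712.   91.7] ax 1.407 268
blue [266. 147.] 167 rect [638.6 203.9] [17.6 62.2] 19.0 zmax 107.7 top mean [638.4 203.6 101. ] ax 1.887 131
blue [234. 147.] 160 rect [636.6 291.2] [17.8 62. ] 1.0 zmax 109.3 top mean [635.9 290.7 101.7] ax 1.605 121
frame [ 482.3 -207.3] [288.5 166.2] 86.64728546142578 170.97570875926587
knob [495.7 -80.3 252.9] [502.3 -72.5 256.5] 30
rib [ 488.2 -206.3] [66.9  8.1] 86.8791732788086 [ 489.1 -198.7  197.8]
cab [413. 177.] [ 549.7 -190.8] [333.7 301.5] 86.51576232910156
trayrim [ 563.3 -106.2] [902.1 292.9] 88.18405151367188
beaker [642. 125.  71.] 81
== scene
blue [608. 250.] 1125 rect [660.8 717.3] [77.3 78.4] 55.1 zmax 96.1 top mean [666.2 712.1  90.1] ax -2.378 604
blue [427. 250.] 405 rect [628.5 307.8] [42.2 93.7] 26.6 zmax 105.0 top mean [637.6 293.   99.5] ax 1.598 204
blue [389. 254.] 377 rect [639.6 206.7] [19.  65.8] 16.1 zmax 104.4 top mean [640.8 204.7  99.5] ax 1.893 209
frame [ 358.3 -146.8] [1680.   564.1] 51.424713134765625 169.97766777974815
knob [ 453.5 -170.4  249.5] [505.9 -70.1 265.3] 62
rib [ 488.3 -135.3] [204.   35.1] 83.27952575683594 [ 492.9 -189.9  195.6]
cab [207. 222.] [ 548.1 -188.2] [332.  305.7] 86.65877532958984
trayrim [189.9  52. ] [1085.8 1469. ] 5.461912631988525
beaker [640. 118.  68.] 290
```

```bash
python3 -m handwheel '[[0,0.5,-0.4,-0.32,0,0,0],[0,0.5,-0.4,-0.32,0,0,0],[0,0.5,-0.4,-0.32,0,0,0],[0,0.5,-0.4,-0.32,0,0,0],[0,0.5,-0.4,-0.32,0,0,0]]' 30
python3 -m handwheel '[[0,0.59,-0.48,0,0,0,0],[0,0.59,-0.48,0,0,0,0],[0,0.59,-0.48,0,0,0,0],[0,0.59,-0.48,0,0,0,0],[0,0.59,-0.48,0,0,0,0]]'
python3 -m handwheel '[[0,0.59,-0.48,0,0,0,0],[0,0.59,-0.48,0,0,0,0],[0,0.59,-0.48,0,0,0,0],[0,0.59,-0.48,0,0,0,0],[0,0.59,-0.48,0,0,0,0]]'
python3 -m handwheel '[[0,0,0,0,0,0,-1],[0,0,0,0,0,0,-1],[0,0,0,0,0,0,-1],[0,0,0,0,0,0,-1],[0,0,0,0,0,0,-1]]'
python3 -m handwheel '[[0,0,0,0,0,0,-1],[0,0,0,0,0,0,-1],[0,0,0,0,0,0,-1],[0,0,0,0,0,0,-0.25],[0,0,0,0,0,0,0]]'
cat >> h.py <<'E'
C=np.array([549.,-190.]);YAW=-0.059
def cab(x,y,z): 
    c,s=np.cos(YAW),np.sin(YAW); return np.array([C[0]+c*x-s*y,C[1]+s*x+c*y,z])
def incab(W):
    c,s=np.cos(YAW),np.sin(YAW); d=np.asarray(W)-np.array([C[0],C[1],0]); return np.stack([c*d[...,0]+s*d[...,1],-s*d[...,0]+c*d[...,1],d[...,2]],-1)
E
python3 - <<'E'
from h import *
moveto(cab(-60,64,232),YAW); print(pose()[0],incab(pose()[0]))
f,W=cloud("wrist");save("w1.png",f)
hsv=cv2.cvtColor(f,cv2.COLOR_RGB2HSV).astype(int);H,S,V=hsv[...,0],hsv[...,1],hsv[...,2];Z=W[...,2]
red=((H<8)|(H>172))&(S>150)&(Z>200)&(Z<270)
I=incab(W)
if red.any(): print("knob",I[red].mean(0),I[red].min(0),I[red].max(0),red.sum())
rib=(V<70)&(Z>190)&(Z<205)
if rib.any(): print("rib",np.percentile(I[rib],[2,50,98],axis=0).round(1),rib.sum())
E
```

```text
clock: 0.6
position: [302.6, -445.7, 302.9]
tcp_rot: [-0.0, 0.984, 0.179, -0.0]
force: [0.8, 0.2, 0.4]
finger_gap: 50.9
clock: 1.1
position: [398.3, -281.1, 302.5]
tcp_rot: [-0.0, 0.984, 0.179, -0.0]
force: [0.4, -0.3, -0.1]
finger_gap: 11.2
clock: 1.6
position: [493.9, -116.8, 302.5]
tcp_rot: [-0.0, 0.984, 0.179, -0.0]
force: [0.3, -0.8, 0.6]
finger_gap: 0.3
clock: 2.1
position: [493.3, -118.2, 302.3]
tcp_rot: [-0.0, 0.862, 0.508, -0.0]
force: [0.5, -0.1, 0.7]
finger_gap: 0.2
clock: 2.6
position: [493.3, -118.3, 302.4]
tcp_rot: [-0.0, 0.727, 0.686, -0.0]
force: [-0.0, -0.5, 0.9]
finger_gap: 0.1
shift units [-0.086 -0.004  1.408]
turn about tool z units (tool z down) 0.008 yaw now -0.0579137344395366
[ 493.34715341 -118.28896617  302.39445149] [-59.78450767  68.30464368 302.39445149]
knob [-60.78335162 109.57232716 249.80997427] [-70.18847852  96.85780194 200.7326936 ] [-51.6122285  118.41332585 254.00536276] 673
rib [[-77.1 -50.6 190.2]
 [-63.8 146.4 195.1]
 [-53.9 148.  199. ]] 77
```

View pics/w1.png

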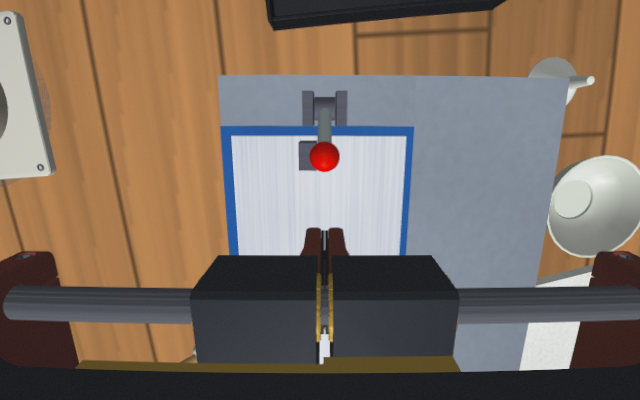

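```bash
python3 -m handwheel '[[0,-0.08,0,0.35,0,0,0],[0,0,0,0.35,0,0,0],[0,0,0,0.35,0,0,0],[0,0,0,0.35,0,0,0],[0,0,0,0,0,0,0]]'
python3 -m handwheel '[[0,0.2,0,0,0,0,0],[0,0.2,0,0,0,0,0],[0,0.2,0,0,0,0,0],[0,0.2,0,0,0,0,0],[0,0.2,0,0,0,0,0]]'
python3 -m handwheel '[[0,0.2,0,0,0,0,0],[0,0.2,0,0,0,0,0],[0,0.2,0,0,0,0,0],[0,0.2,0,0,0,0,0],[0,0.14,0,0,0,0,0]]'
python3 -m handwheel '[[0,-0.3,0,0,0,0,0],[0,-0.5,0,-0.2,0,0,0],[0,-0.6,0,-0.3,0,0,0],[0,-0.6,0,-0.5,0,0,0],[0,-0.6,0,0,0,0,0]]'
python3 - <<'E'
from h import *
f,W=cloud("wrist")
hsv=cv2.cvtColor(f,cv2.COLOR_RGB2HSV).astype(int);H,S,V=hsv[...,0],hsv[...,1],hsv[...,2];Z=W[...,2]
red=((H<8)|(H>172))&(S>150)&(Z>200)&(Z<270);I=incab(W)
if red.any(): print("knob",np.median(I[red],0),I[red].max(0),red.sum())
rib=(V<70)&(Z>185)&(Z<203)&(I[...,1]<60)
if rib.any(): print("rib",np.percentile(I[rib],[2,50,98],axis=0).round(1),rib.sum())
moveto(cab(-60,-21,230),YAW)
E
```

```text
clock: 3.15
position: [491.8, -121.9, 230.5]
tcp_rot: [-0.002, 0.728, 0.686, -0.001]
force: [-0.3, -0.0, 0.8]
finger_gap: 0.4
clock: 3.65
position: [496.8, -71.7, 233.6]
tcp_rot: [0.001, 0.727, 0.686, 0.0]
force: [-0.2, -2.6, 2.3]
finger_gap: 0.1
clock: 4.15
position: [498.4, -29.3, 232.1]
tcp_rot: [0.003, 0.726, 0.688, -0.004]
force: [-1.0, -47.8, -6.9]
finger_gap: 0.6
clock: 4.65
position: [493.1, -155.9, 285.5]
tcp_rot: [0.002, 0.727, 0.686, 0.002]
force: [-0.3, 0.0, 0.2]
finger_gap: 0.3
rib [[-66.9 -40.4 193.9]
 [-59.8  14.5 196. ]
 [-55.1  16.6 197.9]] 124
shift units [-0.968 -0.039  1.088]
turn about tool z units (tool z down) 0.0 yaw now -0.0589590495487102
```

```bash
python3 -m handwheel '[[0.5,-0.4,0,0,0,0,0],[0.5,-0.4,0,0,0,0,0],[0.5,-0.17,-0.04,0.3,0,0,0],[0.5,0,0,0.4,0,0,0],[0.5,0,0,0.4,0,0,0]]' 20
python3 -m handwheel '[[0.5,0,0,0.4,0,0,0],[0.5,0,0,0.4,0,0,0],[0.5,0,0,0.18,0,0,0],[0,0,0,0,0,0,0],[0,0,0,0,0,0,0]]'
python3 -m handwheel '[[0,0,0,0,0,0,0],[0,0,0,0,0,0,0],[0,0,0,0,0,0,0],[0,0,0,0,0,0,0],[0,0,0,0,0,0,0]]'
```

```text
clock: 5.2
position: [486.8, -203.0, 226.9]
tcp_rot: [-0.0, 0.728, 0.686, 0.0]
force: [-0.2, 0.3, -0.2]
finger_gap: 37.0
clock: 5.7
position: [486.9, -203.1, 178.8]
tcp_rot: [-0.0, 0.727, 0.686, 0.0]
force: [-0.6, -0.4, 0.5]
finger_gap: 31.3
clock: 6.2
position: [488.0, -203.6, 179.0]
tcp_rot: [0.001, 0.728, 0.686, 0.001]
force: [5.0, 1.0, -3.6]
finger_gap: 14.0
```

```bash
python3 -m handwheel '[[0,0,0.3,-0.03,0,0,0],[0,0,0.3,0,0,0,0],[0,0,0.3,0,0,0,0],[0,0,0.3,0,0,0,0],[0,0,0.3,0,0,0,0]]'
python3 -m handwheel '[[0,0,0.3,0,0,0,0],[0,0,0.3,0,0,0,0],[0,0,0.3,0,0,0,0],[0,0,0.3,0,0,0,0],[0,0,0.14,0,0,0,0]]'
python3 -m handwheel '[[0,0,0,0,0,0,0],[0,0,0,0,0,0,0],[0,0,0,0,0,0,0],[0,0,0,0,0,0,0],[0,0,0,0,0,0,0]]'
python3 - <<'E'
from h import *
print(incab(pose()[0]))
E
```

```text
clock: 6.7
position: [560.2, -207.8, 179.0]
tcp_rot: [-0.002, 0.727, 0.686, -0.001]
force: [-3.8, -2.0, -3.2]
finger_gap: 13.9
clock: 7.2
position: [627.9, -211.9, 179.1]
tcp_rot: [-0.001, 0.727, 0.686, -0.001]
force: [-12.7, -2.7, -2.8]
finger_gap: 14.0
clock: 7.7
position: [627.8, -211.9, 179.1]
tcp_rot: [-0.0, 0.727, 0.686, -0.0]
force: [1.1, -4.3, -18.6]
finger_gap: 13.8
[ 79.90620665 -17.18010806 179.1235633 ]
```

```bash
python3 -m handwheel '[[0.5,0,0,0,0,0,0],[0.5,0,0,0,0,0,0],[0.5,0,0,-0.2,0,0,0],[0.5,0,0,-0.6,0,0,0],[0.5,0,0,-0.9,0,0,0]]'
python3 -m handwheel '[[0.5,0,0,-0.9,0,0,0],[0.5,-0.3,-0.6,-0.6,0,0,0],[0.5,-0.4,-0.8,0,0,0,0],[0.5,-0.4,-0.8,0,0,0,0],[0.5,-0.5,-0.5,0,0,0,0]]'
python3 -m handwheel '[[0.5,-0.4,0,-0.3,0,0,0],[0.5,-0.4,0,-0.3,0,0,0],[0.5,0,0,0,0,0,0],[0.5,0,0,0,0,0,0],[0.5,0,0,0,0,0,0]]'
python3 - <<'E'
from h import *
p=pose()[0];print(p,incab(p))
f,W=cloud("wrist");save("w2.png",f);np.save("w2.npy",W);np.save("w2f.npy",f)
f,W=cloud("top");save("t2.png",f);np.save("t2.npy",W);np.save("t2f.npy",f)
E
```

```text
clock: 8.2
position: [627.4, -211.2, 265.4]
tcp_rot: [-0.002, 0.727, 0.686, -0.001]
force: [0.2, -0.7, -0.5]
finger_gap: 43.4
clock: 8.7
position: [487.1, -283.7, 342.7]
tcp_rot: [0.001, 0.727, 0.687, 0.0]
force: [0.2, 0.1, 0.2]
finger_gap: 43.6
clock: 9.2
position: [486.6, -322.8, 370.0]
tcp_rot: [-0.0, 0.727, 0.687, 0.0]
force: [0.2, 0.3, 0.6]
finger_gap: 44.0
[ 486.57287175 -322.77167724  370.03676706] [ -54.48952035 -136.22171923  370.03676706]
```

View pics/w2.png

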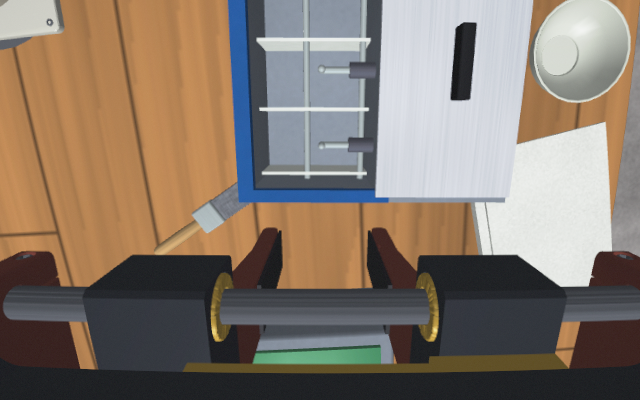

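The wrist view shows the opened hatch and two of the hooks, with tips at (322,145) and (322,70). The blue frame's left strip is at x of about 240, and its near-bottom strip is at row 196.

Run:
```python
from h import *
W=np.load("w2.npy");f=np.load("w2f.npy");I=incab(W)
for u,v in [(322,145),(335,145),(345,145),(353,145),(365,145),(322,70),(340,70),(347,70),(365,70),(241,100),(241,150),(315,196),(340,195),(463,60)]:
    a=I[v-2:v+3,u-1:u+2].reshape(-1,3); print((u,v),a[np.nanargmax(a[:,2])].round(1))
# rods: points z in 118..150 within opening
m=(I[...,2]>118)&(I[...,2]<160)&(I[...,0]>-130)&(I[...,0]<10)&(I[...,1]<110)&(I[...,1]>-150)
k,l,st,ce=cv2.connectedComponentsWithStats(m.astype(np.uint8))
for i in range(1,k):
    if st[i,4]>15: p=I[l==i];print(ce[i].round(),st[i],p.min(0).round(1),np.median(p,0).round(1),p.max(0).round(1))
hsv=cv2.cvtColor(f,cv2.COLOR_RGB2HSV).astype(int);H,S,V=hsv[...,0],hsv[...,1],hsv[...,2]
b=(H>98)&(H<125)&(S>110)&(abs(I[...,2]-170)<6)
for v in(60,100,140): print("left strip",v,I[v][b[v]][[0,-1]].round(1))
for u in(280,320,360): print("bottom strip",u,I[:,u][b[:,u]][[0,-1]].round(1))
T=np.load("t2.npy");F=np.load("t2f.npy");I=incab(T);hsv=cv2.cvtColor(F,cv2.COLOR_RGB2HSV).astype(int);H,S,V=hsv[...,0],hsv[...,1],hsv[...,2];Z=T[...,2]
red=((H<8)|(H>172))&(S>150)&(Z>200)&(Z<270)
print("knob top cam",np.median(I[red],0),red.sum())
```

```text
(322, 145) [ -59.1 -102.9  141.6]
(335, 145) [ -41.4 -101.7  128.1]
(345, 145) [ -31.9 -104.   128.7]
(353, 145) [ -20.5 -101.2  133.5]
(365, 145) [  -6.3 -103.5  133.4]
(322, 70) [-59.  -19.  141.4]
(340, 70) [-37.6 -18.4 128.4]
(347, 70) [-28.5 -18.3 127.6]
(365, 70) [ -8.7 -20.  133.7]
(241, 100) [-140.5  -53.   170.7]
(241, 150) [-144.1 -103.4  171.7]
(315, 196) [ -64.4 -158.4  171.2]
(340, 195) [ -37.9 -154.   170.5]
(463, 60) [ 74.7 -17.3 198.2]
[361.  98.] [ 318    0   64  187 2153] [ -62.6 -149.7  118.1] [ -4.8 -30.9 131.3] [  2.9  55.5 157.9]
left strip 60 [[-150.2  -14.5  169.1]
 [-134.2  -14.4  167.5]]
left strip 100 [[-150.3  -53.9  169.4]
 [-134.1  -53.9  166.7]]
left strip 140 [[-150.3  -95.   170.7]
 [-133.8  -95.3  167.8]]
bottom strip 280 [[-104.4 -149.2  167.1]
 [-104.3 -162.   170.5]]
bottom strip 320 [[ -60.  -149.5  165.3]
 [ -60.  -162.1  169.9]]
bottom strip 360 [[ -15.4 -149.4  165.5]
 [ -15.7 -161.8  170.9]]
knob top cam [-59.57748037 172.72578325 249.69930392] 39
```

```bash
R='[0.5,0.58,0.165,0,0,0,0]'
python3 -m handwheel '[[0.5,0.58,0.165,0,0,0,0],[0.5,0.58,0.165,0,0,0,0],[0.5,0.58,0.165,0,0,0,0],[0.5,0.58,0.165,0,0,0,0],[0.5,0.58,0.165,0,0,0,0]]'
python3 -m handwheel '[[0.5,0.58,0.165,0,0,0,0],[0.5,0.58,0.165,0,0,0,0],[0.5,0.58,0.165,0,0,0,0],[0.5,0.58,0.165,0,0,0,0],[0.5,0.58,0.165,0,0,0,0]]'
python3 -m handwheel '[[0.5,0.58,0.165,0,0,0,0],[0.5,0.58,0.165,0,0,0,0],[0.5,0.58,0.165,0,0,0,0],[0.5,0,0,0,0,0,0],[0.5,0,0,0,0,0,0]]'
cat >> h.py <<'E'
def smoothers(W,f):
    hsv=cv2.cvtColor(f,cv2.COLOR_RGB2HSV).astype(int);H,S=hsv[...,0],hsv[...,1];Z=W[...,2]
    b=(H>98)&(H<122)&(S>110)&(Z>50)&(Z<115)&(W[...,1]<420)
    k,l,st,ce=cv2.connectedComponentsWithStats(b.astype(np.uint8));out=[]
    for i in range(1,k):
        if st[i,4]<60: continue
        p=W[l==i];zt=np.percentile(p[:,2],98);t=p[abs(p[:,2]-zt)<6]
        r=cv2.minAreaRect(t[:,:2].astype(np.float32));w,v=np.linalg.eigh(np.cov(t[:,:2].T));a=np.arctan2(v[1,1],v[0,1])
        a=(a-np.pi/2+np.pi/2)%np.pi-np.pi/2
        print("px",ce[i].round(),st[i,4],"ztop",zt.round(1),"centre",np.round(r[0],1),"size",np.round(r[1],1),"yaw",a.round(3));out.append((r[0],a,zt))
    return out
E
python3 - <<'E'
from h import *
p=pose()[0];print(p)
f,W=cloud("wrist");save("w3.png",f);smoothers(W,f)
E
```

```text
clock: 9.8
position: [536.3, -179.5, 369.7]
tcp_rot: [-0.0, 0.727, 0.687, -0.0]
force: [0.4, -0.4, 0.1]
finger_gap: 44.3
clock: 10.3
position: [585.8, -37.1, 369.7]
tcp_rot: [-0.0, 0.727, 0.687, -0.0]
force: [0.2, -0.2, 0.4]
finger_gap: 44.2
clock: 10.8
position: [615.2, 47.2, 369.5]
tcp_rot: [-0.0, 0.727, 0.687, -0.001]
force: [0.1, 0.1, 0.2]
finger_gap: 43.5
[615.15377256  47.16386836 369.50698507]
px [336.  36.] 865 ztop 102.0 centre [637.8 206.8] size [15.5 62.8] yaw 0.306
```

View pics/w3.png

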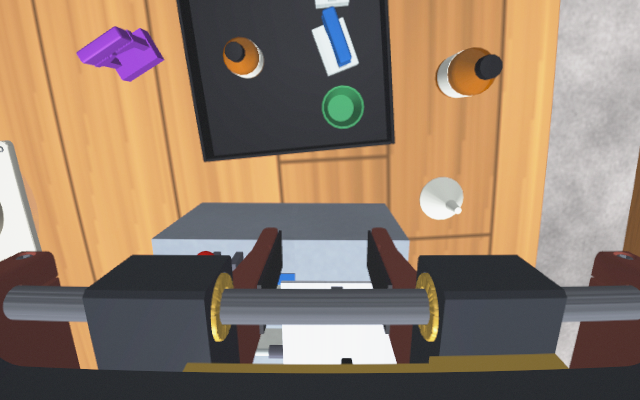

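```bash
python3 -m handwheel '[[0.5,0.58,0,0,0,0,-0.88],[0.5,0.58,0,0,0,0,-0.88],[0.5,0.58,0,0,0,0,-0.88],[0.5,0,0,0,0,0,0],[0.5,0,0,0,0,0,0]]'
python3 - <<'E'
from h import *
moveto([637.8,205.5,86],0.306)
f,W=cloud("top");smoothers(W,f)
E
```

```text
clock: 11.35
position: [609.8, 132.0, 370.2]
tcp_rot: [0.0, 0.59, 0.807, -0.0]
force: [0.5, -0.4, 0.4]
finger_gap: 43.9
shift units [1.233 0.983 5.683]
turn about tool z units (tool z down) 0.021 yaw now 0.3089390112315662
px [233. 147.] 115 ztop 106.9 centre [636.2 294.3] size [15.5 52.7] yaw 0.052
```

```bash
python3 -m handwheel '[[0.5,0.4,0.3,0.5,0,0,0],[0.5,0.4,0.3,0.5,0,0,0],[0.5,0.43,0.38,0.5,0,0,0],[0.5,0,0,0.8,0,0,0],[0.5,0,0,0.8,0,0,0]]'
python3 - <<'E'
from h import *
moveto([637.8,205.5,86],0.306)
f,W=cloud("wrist");smoothers(W,f);save("w4.png",f)
E
```

```text
clock: 11.9
position: [638.7, 205.4, 214.2]
tcp_rot: [0.001, 0.59, 0.807, 0.0]
force: [0.3, 0.8, -0.9]
finger_gap: 43.5
shift units [ 0.009 -0.02   2.565]
turn about tool z units (tool z down) 0.017 yaw now 0.30842424566833093
px [354.  88.] 1672 ztop 101.8 centre [634.5 295.3] size [16.1 63.2] yaw 0.034
px [324. 191.] 1326 ztop 101.6 centre [637.6 207.3] size [14.8 63.9] yaw 0.321
```

View pics/w4.png

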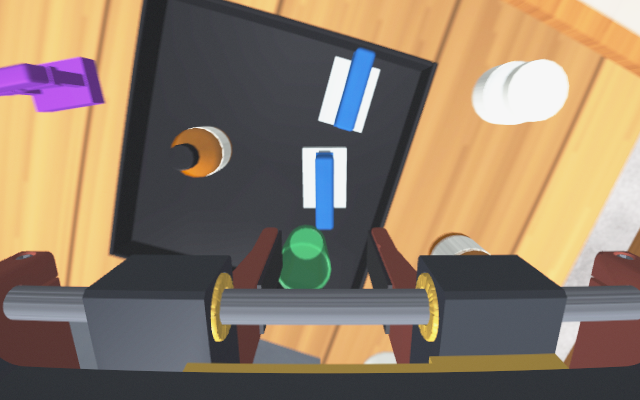

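The first smoother is at pixel (324,191), centred between the fingers, and the second is at (354,88). Descending to grip.

```bash
python3 -m handwheel '[[0.5,0.03,-0.02,0.6,0,0,0],[0.5,0,0,0.6,0,0,0],[0.5,0,0,0.6,0,0,0],[0.5,0,0,0.5,0,0,0],[0.5,0,0,0.26,0,0,0]]' 25
python3 -m handwheel '[[0.5,0,0,0,0,0,0],[0,0,0,0,0,0,0],[0,0,0,0,0,0,0],[0,0,0,0,0,0,0],[0,0,0,0,0,0,0]]' 25
python3 -m handwheel '[[0,0,0,0,0,0,0],[0,0,0,-0.2,0,0,0],[0,0,0,-0.5,0,0,0],[0,0,0,-0.8,0,0,0],[0,0,0,-0.8,0,0,0]]' 25
python3 -m handwheel '[[0,0,0,-0.8,0,0,0],[0,0,0,-0.8,0,0,0],[0,0,0,-0.8,0,0,0],[0,0,0,-0.7,0,0,0],[0,0,0,0,0,0,0]]' 25
python3 - <<'E'
from h import *
moveto(cab(-99.5,-103.5,350),YAW)
f,W=cloud("wrist");save("w5.png",f)
E
```

```text
clock: 12.45
position: [636.0, 205.6, 85.8]
tcp_rot: [-0.001, 0.59, 0.807, -0.001]
force: [0.4, 0.5, 0.7]
finger_gap: 44.1
clock: 12.95
position: [637.2, 207.6, 88.4]
tcp_rot: [0.001, 0.589, 0.808, 0.001]
force: [2.4, 1.2, 0.6]
finger_gap: 15.7
clock: 13.45
position: [635.3, 207.1, 202.7]
tcp_rot: [-0.001, 0.589, 0.808, -0.001]
force: [0.9, 0.3, -2.6]
finger_gap: 15.5
clock: 13.95
position: [638.2, 208.0, 363.5]
tcp_rot: [0.003, 0.589, 0.808, 0.004]
force: [1.0, 0.0, -2.2]
finger_gap: 15.5
shift units [-8.245 -6.737  0.208]
turn about tool z units (tool z down) 2.647 yaw now 0.3106405502336434
```

View pics/w5.png

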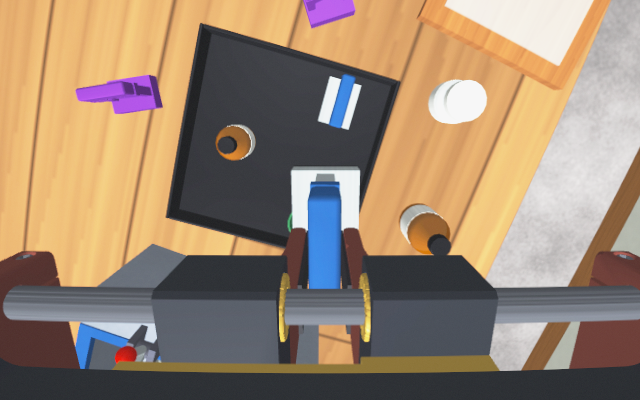

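```bash
python3 -m handwheel '[[0,-0.5,-0.2,0,0,0,0.6],[0,-0.5,-0.2,0,0,0,0.6],[0,-0.5,-0.2,0,0,0,0.6],[0,-0.5,-0.2,0,0,0,0.6],[0,-0.5,-0.2,0,0,0,0.25]]'
python3 - <<'E'
from h import *
moveto(cab(-99.5,-103.5,350),YAW)
E
```

```text
clock: 14.5
position: [603.2, 76.3, 354.1]
tcp_rot: [-0.002, 0.729, 0.685, -0.002]
force: [0.2, -0.2, -2.9]
finger_gap: 15.8
shift units [-7.459 -2.733  0.102]
turn about tool z units (tool z down) -0.024 yaw now -0.06232826616499396
```

```bash
python3 -m handwheel '[[0,-0.5,-0.2,0,0,0,0],[0,-0.65,-0.25,0,0,0,0],[0,-0.65,-0.25,0,0,0,0],[0,-0.65,-0.25,0,0,0,0],[0,-0.65,-0.25,0,0,0,0]]'
python3 -m handwheel '[[0,-0.65,-0.25,0,0,0,0],[0,-0.65,-0.25,0,0,0,0],[0,-0.65,-0.25,0,0,0,0],[0,-0.65,-0.25,0,0,0,0],[0,-0.65,-0.25,0,0,0,0]]'
python3 -m handwheel '[[0,-0.5,-0.2,0,0,0,0],[0,-0.3,-0.08,0,0,0,0],[0,-0.3,0,0,0,0,0],[0,0,0,0,0,0,0],[0,0,0,0,0,0,0]]'
python3 - <<'E'
from h import *
moveto(cab(-99.5,-103.5,280),YAW);print(incab(pose()[0]))
f,W=cloud("wrist");save("w6.png",f);np.save("w6.npy",W);np.save("w6f.npy",f)
E
```

```text
clock: 15.0
position: [533.6, -74.6, 354.5]
tcp_rot: [-0.002, 0.728, 0.686, -0.001]
force: [0.8, -0.6, -2.9]
finger_gap: 15.7
clock: 15.5
position: [461.7, -232.6, 354.6]
tcp_rot: [-0.002, 0.728, 0.686, -0.001]
force: [-0.3, 0.5, -2.6]
finger_gap: 15.5
clock: 16.0
position: [446.9, -285.7, 356.6]
tcp_rot: [-0.001, 0.728, 0.686, 0.0]
force: [0.5, -0.5, -2.7]
finger_gap: 15.7
shift units [-0.04  -0.062  1.531]
turn about tool z units (tool z down) -0.004 yaw now -0.05949182111263528
[ -96.31701641 -101.59666811  356.57106519]
```

View pics/w6.png

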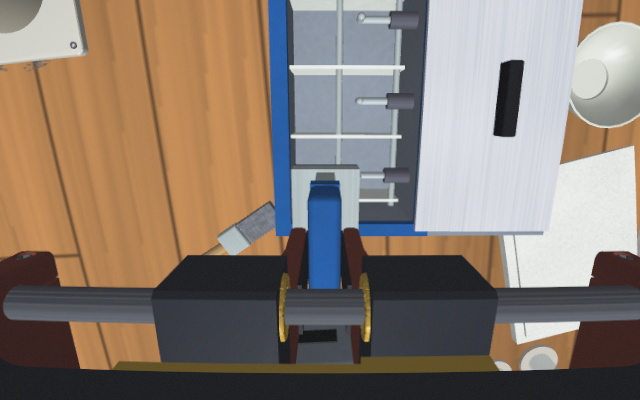

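Three hooks are visible, with tips near (361,20), (361,100) and (364,175). The held smoother's foot is near (325,195), nearer the robot than the hook tips. Rechecking the geometry from this view.

```bash
cat >> h.py <<'E'
def hooks(W):
    I=incab(W)
    for y0 in(-103.5,-18.5,66.5):
        m=(abs(I[...,1]-y0)<15)&(I[...,2]>136)&(I[...,2]<150)&(I[...,0]>-75)&(I[...,0]<-45)
        r=(abs(I[...,1]-y0)<15)&(I[...,2]>122)&(I[...,2]<133)&(I[...,0]>-52)&(I[...,0]<-31)
        print("hook",y0,"tip",np.median(I[m],0).round(1) if m.any() else None,m.sum(),"rod",np.median(I[r],0).round(1) if r.any() else None,r.sum())
E
python3 - <<'E'
from h import *
W=np.load("w6.npy");f=np.load("w6f.npy");hooks(W);I=incab(W)
p=incab(pose()[0])
m=(abs(I[...,0]-p[0])<40)&(abs(I[...,1]-p[1])<50)&(I[...,2]>265)
q=I[m]; lo=q[(q[:,2]<310)]; print("foot",np.percentile(lo,[1,50,99],axis=0).round(1)); 
hsv=cv2.cvtColor(f,cv2.COLOR_RGB2HSV).astype(int);b=m&(hsv[...,1]>110)&(abs(hsv[...,0]-110)<12);print("bar",np.percentile(I[b],[1,50,99],axis=0).round(1))
b=(abs(hsv[...,0]-110)<14)&(hsv[...,1]>110)&(abs(I[...,2]-170)<6)
for v in(60,120): print("left strip",I[v][b[v]][[0,-1]].round(1))
E
```

```text
hook -103.5 tip [ -56.3 -102.8  139.2] 10 rod [ -41.5 -102.7  126.7] 108
hook -18.5 tip [-58.5 -18.8 140.1] 45 rod [-41.3 -19.2 126.8] 131
hook 66.5 tip [-59.3  65.5 140.1] 56 rod [-41.5  65.5 126.8] 154
foot [[-119.  -110.6  275.9]
 [ -94.3  -82.7  295. ]
 [ -73.6  -69.1  305. ]]
bar [[-104.7 -117.   338.6]
 [ -97.   -89.7  368.7]
 [ -89.3  -69.9  370.4]]
left strip [[-150.    17.9  169.7]
 [-133.9   18.7  164. ]]
left strip [[-150.2  -39.4  168.3]
 [-133.8  -39.5  169. ]]
```

```bash
python3 -m handwheel '[[0,-0.03,-0.035,0.3,0,0,0],[0,0,0,0.4,0,0,0],[0,0,0,0.4,0,0,0],[0,0,0,0.4,0,0,0],[0,0,0,0,0,0,0]]'
python3 - <<'E'
from h import *
moveto(cab(-98,-103.,170.2),YAW);print(incab(pose()[0]))
E
```

```text
clock: 16.55
position: [443.8, -285.7, 279.7]
tcp_rot: [-0.003, 0.727, 0.686, -0.0]
force: [-1.2, 0.2, -2.5]
finger_gap: 15.6
shift units [-0.032  0.038  2.19 ]
turn about tool z units (tool z down) 0.007 yaw now -0.05806562877032554
[ -99.42162022 -101.71045931  279.69410867]
```

```bash
python3 -m handwheel '[[0,-0.02,0.02,0.3,0,0,0],[0,0,0,0.3,0,0,0],[0,0,0,0.3,0,0,0],[0,0,0,0.3,0,0,0],[0,0,0,0.3,0,0,0]]'
python3 -m handwheel '[[0,0,0,0.3,0,0,0],[0,0,0,0.3,0,0,0],[0,0,0,0.08,0,0,0],[0,0,0,0,0,0,0],[0,0,0,0,0,0,0]]'
python3 - <<'E'
from h import *
moveto(cab(-44,-103.,170.2),YAW);print(incab(pose()[0]))
E
```

```text
clock: 17.05
position: [446.7, -288.5, 207.9]
tcp_rot: [0.001, 0.727, 0.686, 0.0]
force: [0.4, -0.7, -2.2]
finger_gap: 15.9
clock: 17.55
position: [446.5, -288.9, 174.2]
tcp_rot: [0.001, 0.728, 0.686, 0.0]
force: [0.0, 0.3, -3.0]
finger_gap: 15.5
shift units [0.036 1.05  0.082]
turn about tool z units (tool z down) -0.0 yaw now -0.05906676641347873
[ -96.49803132 -104.80420363  174.22711075]
```

```bash
python3 -m handwheel '[[0,0.03,0,0.07,0,0,0],[0,0,0.15,0,0,0,0],[0,0,0.15,0,0,0,0],[0,0,0.15,0,0,0,0],[0,0,0.15,0,0,0,0]]'
python3 -m handwheel '[[0,0,0.15,0,0,0,0],[0,0,0.15,0,0,0,0],[0,0,0.13,0,0,0,0],[0,0,0,0,0,0,0],[0,0,0,0,0,0,0]]'
python3 - <<'E'
from h import *
moveto(cab(-44,-103.,148.2),YAW);print(incab(pose()[0]))
E
```

```text
clock: 18.05
position: [476.7, -289.2, 169.8]
tcp_rot: [0.0, 0.728, 0.686, 0.0]
force: [0.4, 0.2, -3.1]
finger_gap: 15.9
clock: 18.55
position: [497.1, -290.2, 169.5]
tcp_rot: [-0.0, 0.728, 0.686, -0.0]
force: [-0.3, 0.1, -3.5]
finger_gap: 15.5
shift units [0.002 0.038 0.426]
turn about tool z units (tool z down) -0.002 yaw now -0.05929476474271539
[ -45.88342725 -103.09193712  169.50584911]
```

Lowering gently and watching the force.

```bash
python3 -m handwheel '[[0,0,0.03,0.1,0,0,0],[0,0,0,0.1,0,0,0],[0,0,0,0.1,0,0,0],[0,0,0,0.06,0,0,0],[0,0,0,0,0,0,0]]'
python3 -m handwheel '[[0,0,0,0.04,0,0,0],[0,0,0,0,0,0,0],[0,0,0,0,0,0,0],[0,0,0,0,0,0,0],[0,0,0,0,0,0,0]]'
python3 - <<'E'
from h import *
print(incab(pose()[0]),env.sense()["force"])
E
```

```text
clock: 19.05
position: [498.2, -290.2, 151.0]
tcp_rot: [-0.001, 0.728, 0.686, -0.0]
force: [-0.2, 0.4, -1.6]
finger_gap: 15.7
clock: 19.55
position: [498.8, -290.4, 149.8]
tcp_rot: [0.0, 0.728, 0.686, 0.0]
force: [-0.3, 0.3, -1.9]
finger_gap: 15.9
[ -44.23982946 -103.22116554  149.822762  ] [-0.27420616  0.32119227 -1.85395321]
```

```bash
python3 -m handwheel '[[0,0,0,0.03,0,0,0],[0,0,0,0.02,0,0,0],[0,0,0,0,0,0,0],[0,0,0,0,0,0,0],[0,0,0,0,0,0,0]]'
python3 - <<'E'
from h import *
print(incab(pose()[0]),env.sense()["force"])
E
```

```text
clock: 20.05
position: [499.1, -290.7, 149.2]
tcp_rot: [0.001, 0.728, 0.686, 0.0]
force: [-3.5, 3.0, 13.0]
finger_gap: 16.0
[ -43.91339294 -103.42440904  149.16508377] [-3.48898286  2.99991683 12.97235481]
```

```bash
python3 -m handwheel '[[0,0,0,-0.03,0,0,0],[0.3,0,0,0,0,0,0],[0.3,0,0,0,0,0,0],[0.3,0,0,-0.1,0,0,0],[0.3,0,0,-0.4,0,0,0]]'
python3 -m handwheel '[[0.3,0,0,-0.8,0,0,0],[0.3,0,0,-0.8,0,0,0],[0.3,0,0,-0.8,0,0,0],[0.3,0,0,-0.8,0,0,0],[0.3,-0.6,0,-0.4,0,0,0]]'
python3 -m handwheel '[[0.4,-0.6,0,0,0,0,0],[0.4,-0.3,0,0,0,0,0],[0.4,0,0,0,0,0,0],[0.4,0,0,0,0,0,0],[0.4,0,0,0,0,0,0]]'
python3 - <<'E'
from h import *
f,W=cloud("wrist");save("w7.png",f);hooks(W);I=incab(W);print(incab(pose()[0]))
hsv=cv2.cvtColor(f,cv2.COLOR_RGB2HSV).astype(int);b=(hsv[...,1]>110)&(abs(hsv[...,0]-110)<12)&(I[...,2]<165)&(I[...,2]>155)&(abs(I[...,0]+44)<30)
print("bar",np.percentile(I[b],[1,50,99],axis=0).round(1))
f,W=cloud("top");smoothers(W,f)
E
```

```text
clock: 20.55
position: [497.5, -289.7, 172.3]
tcp_rot: [-0.002, 0.728, 0.686, -0.001]
force: [0.3, -0.4, 0.7]
finger_gap: 26.3
clock: 21.05
position: [498.2, -319.1, 358.3]
tcp_rot: [0.002, 0.727, 0.687, 0.001]
force: [0.9, -0.6, -0.1]
finger_gap: 26.4
clock: 21.55
position: [494.1, -364.1, 352.9]
tcp_rot: [-0.001, 0.728, 0.686, 0.0]
force: [-0.2, -0.2, 0.3]
finger_gap: 35.7
hook -103.5 tip [ -58.7 -104.2  140. ] 44 rod [ -33.  -104.   126.3] 32
hook -18.5 tip [-59.  -19.3 139.9] 49 rod [-41.5 -19.6 127. ] 132
hook 66.5 tip None 0 rod None 0
[ -44.44831105 -177.06341779  353.11272015]
bar [[ -52.  -149.4  158.8]
 [ -44.7 -104.5  161.6]
 [ -37.5  -74.1  164.2]]
px [235. 147.] 162 ztop 106.4 centre [636.3 291.7] size [15.5 58.7] yaw 0.034
```

View pics/w7.png

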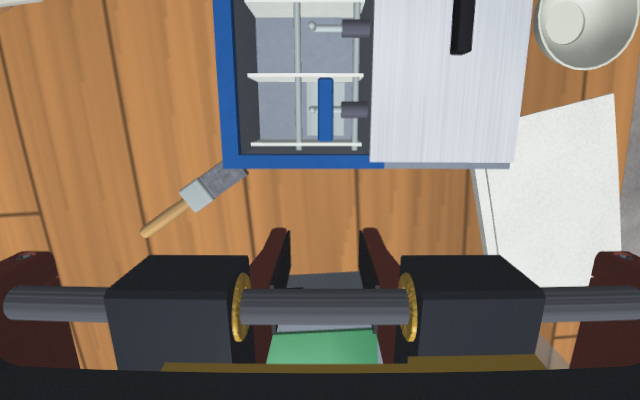

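The smoother hangs at (326,110), with its bar at cabinet x −45 and z 162. Going for the second one.

```bash
python3 -m handwheel '[[0.5,0.5,0.12,0,0,0,0],[0.5,0.7,0.12,0,0,0,0],[0.5,0.7,0.12,0,0,0,0],[0.5,0.7,0.12,0,0,0,0],[0.5,0.7,0.12,0,0,0,0]]'
python3 -m handwheel '[[0.5,0.7,0.12,0,0,0,0],[0.5,0.7,0.12,0,0,0,0],[0.5,0.7,0.12,0,0,0,0],[0.5,0.7,0.12,0,0,0,0],[0.5,0.7,0.12,0,0,0,0]]'
python3 -m handwheel '[[0.5,0.7,0.12,0,0,0,0],[0.5,0.7,0.12,0,0,0,0],[0.5,0.7,0.12,0,0,0,0],[0.5,0.7,0.12,0,0,0,-0.3],[0.5,0.7,0.12,0,0,0,-0.3]]'
python3 -m handwheel '[[0.5,0.5,0.12,0,0,0,-0.05],[0.5,0.3,0.12,0,0,0,0],[0.5,0.3,0,0,0,0,0],[0.5,0,0,0,0,0,0],[0.5,0,0,0,0,0,0]]'
python3 - <<'E'
from h import *
moveto([635,294,220],0.034);f,W=cloud("wrist");smoothers(W,f)
E
```

```text
clock: 22.15
position: [534.0, -200.3, 353.7]
tcp_rot: [-0.0, 0.728, 0.686, 0.0]
force: [0.8, 0.1, -0.1]
finger_gap: 44.1
clock: 22.65
position: [574.2, -27.3, 353.8]
tcp_rot: [-0.0, 0.728, 0.686, 0.0]
force: [0.9, -0.2, 0.3]
finger_gap: 44.0
clock: 23.15
position: [613.0, 145.9, 353.7]
tcp_rot: [-0.0, 0.698, 0.717, -0.0]
force: [-0.1, -0.6, 0.0]
finger_gap: 43.9
clock: 23.65
position: [623.4, 198.6, 353.6]
tcp_rot: [0.0, 0.696, 0.718, -0.0]
force: [-0.8, 0.4, -0.7]
finger_gap: 44.1
shift units [1.9   0.292 2.671]
turn about tool z units (tool z down) -0.019 yaw now 0.03130882260109939
px [337.  89.] 736 ztop 102.2 centre [635.2 295.4] size [15.3 64. ] yaw 0.032
```

```bash
python3 -m handwheel '[[0.5,0.6,0.1,0.3,0,0,0],[0.5,0.6,0.1,0.6,0,0,0],[0.5,0.5,0.09,0.7,0,0,0],[0.5,0.2,0,0.7,0,0,0],[0.5,0,0,0.35,0,0,0]]'
python3 -m handwheel '[[0.5,0,0,0,0,0,0],[0.5,0,0,0,0,0,0],[0.5,0,0,0,0,0,0],[0.5,0,0,0,0,0,0],[0.5,0,0,0,0,0,0]]'
python3 - <<'E'
from h import *
f,W=cloud("wrist");o=smoothers(W,f)
(x,y),a,_=o[0];moveto([x,y,87],a)
E
```

```text
clock: 24.2
position: [633.7, 294.2, 217.6]
tcp_rot: [-0.001, 0.696, 0.718, -0.002]
force: [0.6, -0.1, -0.1]
finger_gap: 44.0
clock: 24.7
position: [635.8, 294.4, 222.6]
tcp_rot: [0.0, 0.696, 0.718, 0.001]
force: [-0.2, 0.4, 0.5]
finger_gap: 43.7
px [324. 190.] 1274 ztop 101.7 centre [635.4 295.6] size [15.2 63.8] yaw 0.041
shift units [ 0.022 -0.007  2.706]
turn about tool z units (tool z down) -0.075 yaw now 0.0309981829274729
```

```bash
python3 -m handwheel '[[0.5,0.02,0,0.65,0,0,-0.07],[0.5,0,0,0.65,0,0,0],[0.5,0,0,0.65,0,0,0],[0.5,0,0,0.5,0,0,0],[0.5,0,0,0.25,0,0,0]]' 25
python3 -m handwheel '[[0.5,0,0,0,0,0,0],[0,0,0,0,0,0,0],[0,0,0,0,0,0,0],[0,0,0,0,0,0,0],[0,0,0,0,0,0,0]]' 25
python3 -m handwheel '[[0,0,0,0,0,0,0],[0,0,0,-0.2,0,0,0],[0,0,0,-0.5,0,0,0],[0,0,0,-0.8,0,0,0],[0,0,0,-0.8,0,0,0]]' 25
python3 -m handwheel '[[0,0,0,-0.8,0,0,0],[0,0,0,-0.8,0,0,0],[0,0,0,-0.8,0,0,0],[0,0,0,-0.5,0,0,0],[0,0,0,0,0,0,0.76]]' 25
python3 - <<'E'
from h import *
moveto(cab(-98,-19,350),YAW)
f,W=cloud("top");smoothers(W,f)
E
```

```text
clock: 25.25
position: [634.0, 295.0, 83.9]
tcp_rot: [-0.001, 0.692, 0.721, -0.001]
force: [-0.1, -0.7, -1.4]
finger_gap: 43.6
clock: 25.75
position: [635.8, 295.8, 87.4]
tcp_rot: [0.0, 0.692, 0.721, 0.001]
force: [1.6, 0.2, 4.8]
finger_gap: 15.9
clock: 26.25
position: [634.2, 295.1, 201.8]
tcp_rot: [-0.001, 0.692, 0.721, -0.001]
force: [1.1, 1.3, -2.1]
finger_gap: 15.7
clock: 26.75
position: [636.5, 296.1, 352.0]
tcp_rot: [0.001, 0.73, 0.683, 0.004]
force: [0.7, 0.1, -2.7]
finger_gap: 16.2
shift units [-10.212  -3.058  -0.019]
turn about tool z units (tool z down) -0.053 yaw now -0.0664233017553908
```

```bash
python3 -m handwheel '[[0,-0.4,-0.12,-0.1,0,0,0],[0,-0.65,-0.2,-0.1,0,0,0],[0,-0.65,-0.2,-0.1,0,0,0],[0,-0.65,-0.2,-0.1,0,0,0],[0,-0.65,-0.2,0,0,0,0]]'
python3 -m handwheel '[[0,-0.65,-0.2,0,0,0,0],[0,-0.65,-0.2,0,0,0,0],[0,-0.65,-0.2,0,0,0,0],[0,-0.65,-0.2,0,0,0,0],[0,-0.65,-0.2,0,0,0,0]]'
python3 -m handwheel '[[0,-0.65,-0.2,0,0,0,0],[0,-0.65,-0.2,0,0,0,0],[0,-0.65,-0.2,0,0,0,0],[0,-0.65,-0.2,0,0,0,0],[0,-0.65,-0.2,0,0,0,0]]'
python3 -m handwheel '[[0,-0.5,-0.14,0,0,0,0],[0,-0.2,0,0,0,0,0],[0,0,0,0,0,0,0],[0,0,0,0,0,0,0],[0,0,0,0,0,0,0]]'
python3 - <<'E'
from h import *
p=incab(pose()[0]);print(p)
moveto(cab(-98,-19,280),YAW)
f,W=cloud("wrist");save("w8.png",f);I=incab(W);hooks(W)
m=(abs(I[...,0]-p[0])<40)&(abs(I[...,1]-p[1])<50)&(I[...,2]>265)
q=I[m]; lo=q[(q[:,2]<p[2]-45)]; print("foot",np.percentile(lo,[1,50,99],axis=0).round(1)); 
hsv=cv2.cvtColor(f,cv2.COLOR_RGB2HSV).astype(int);b=m&(hsv[...,1]>110)&(abs(hsv[...,0]-110)<12);print("bar",np.percentile(I[b],[1,50,99],axis=0).round(1))
E
```

```text
clock: 27.3
position: [578.4, 147.6, 366.2]
tcp_rot: [-0.0, 0.729, 0.685, -0.0]
force: [0.2, -0.1, -2.4]
finger_gap: 15.7
clock: 27.8
position: [517.6, -11.2, 365.6]
tcp_rot: [-0.001, 0.729, 0.684, -0.001]
force: [0.4, -1.1, -1.7]
finger_gap: 15.6
clock: 28.3
position: [457.2, -169.9, 365.7]
tcp_rot: [-0.001, 0.729, 0.684, -0.0]
force: [1.3, -0.5, -2.3]
finger_gap: 15.5
clock: 28.8
position: [449.6, -202.4, 366.0]
tcp_rot: [-0.0, 0.729, 0.684, 0.0]
force: [0.4, 0.7, -2.2]
finger_gap: 16.1
[-98.54019398 -18.27658842 365.97562572]
shift units [-0.015  0.012  1.719]
turn about tool z units (tool z down) -0.033 yaw now -0.06356779225768999
hook -103.5 tip [-50.9 -97.  148.4] 13 rod [ -50.6 -101.6  127.9] 15
hook -18.5 tip [-56.6 -17.9 140. ] 16 rod [-41.8 -17.7 126.6] 104
hook 66.5 tip [-58.4  65.8 140.2] 42 rod [-41.3  66.3 126.8] 126
foot [[-1.216e+02 -2.690e+01  2.859e+02]
 [-9.860e+01  3.000e-01  3.051e+02]
 [-7.620e+01  1.370e+01  3.163e+02]]
bar [[-106.9  -33.2  348.9]
 [ -99.2   -6.2  378.8]
 [ -91.5   13.5  380.6]]
```

```bash
python3 -m handwheel '[[0,-0.02,0.01,0.3,0,0,-0.03],[0,0,0,0.4,0,0,0],[0,0,0,0.4,0,0,0],[0,0,0,0.4,0,0,0],[0,0,0,0.3,0,0,0]]'
python3 -m handwheel '[[0,0,0,0,0,0,0],[0,0,0,0.3,0,0,0],[0,0,0,0.3,0,0,0],[0,0,0,0.3,0,0,0],[0,0,0,0.3,0,0,0]]'
python3 -m handwheel '[[0,0,0,0.3,0,0,0],[0,0,0,0.3,0,0,0],[0,0,0,0.3,0,0,0],[0,0,0,0.03,0,0,0],[0,0,0,0,0,0,0]]'
python3 - <<'E'
from h import *
moveto(cab(-44,-19.,169.5),YAW);print(incab(pose()[0]))
E
```

```text
clock: 29.35
position: [449.7, -203.4, 275.0]
tcp_rot: [-0.001, 0.728, 0.686, -0.0]
force: [-0.1, -0.7, -2.7]
finger_gap: 15.7
clock: 29.85
position: [450.7, -204.3, 216.7]
tcp_rot: [0.001, 0.728, 0.686, 0.0]
force: [-0.2, -0.5, -3.0]
finger_gap: 15.7
clock: 30.35
position: [450.3, -204.4, 170.2]
tcp_rot: [0.0, 0.728, 0.685, 0.0]
force: [-0.2, -0.1, -1.1]
finger_gap: 15.8
shift units [0.024 1.074 0.015]
turn about tool z units (tool z down) -0.009 yaw now -0.06022137771712561
[-97.68892145 -20.146311   170.22875344]
```

```bash
python3 -m handwheel '[[0,0.02,0.15,0,0,0,0],[0,0,0.15,0,0,0,0],[0,0,0.15,0,0,0,0],[0,0,0.15,0,0,0,0],[0,0,0.15,0,0,0,0]]'
python3 -m handwheel '[[0,0,0.15,0,0,0,0],[0,0,0.15,0,0,0,0],[0,0,0.02,0,0,0,0],[0,0,0,0,0,0,0],[0,0,0,0,0,0,0]]'
python3 -m handwheel '[[0,0,0,0.1,0,0,0],[0,0,0,0.1,0,0,0],[0,0,0,0.1,0,0,0],[0,0,0,0.06,0,0,0],[0,0,0,0,0,0,0]]'
python3 -m handwheel '[[0,0,0,0.03,0,0,0],[0,0,0,0.02,0,0,0],[0,0,0,0,0,0,0],[0,0,0,0,0,0,0],[0,0,0,0,0,0,0]]'
python3 - <<'E'
from h import *
print(incab(pose()[0]),env.sense()["force"])
E
```

```text
clock: 30.85
position: [488.2, -205.9, 169.8]
tcp_rot: [0.0, 0.728, 0.685, 0.0]
force: [0.4, 0.0, -3.0]
finger_gap: 15.6
clock: 31.35
position: [502.8, -206.6, 169.5]
tcp_rot: [-0.0, 0.728, 0.685, -0.0]
force: [-0.2, -0.3, -1.9]
finger_gap: 15.8
clock: 31.85
position: [502.8, -206.6, 151.0]
tcp_rot: [-0.001, 0.728, 0.685, -0.0]
force: [-0.3, 0.5, -3.0]
finger_gap: 16.0
clock: 32.35
position: [503.3, -206.8, 149.3]
tcp_rot: [0.0, 0.728, 0.685, 0.0]
force: [0.2, 0.6, -2.0]
finger_gap: 15.7
[-44.65341584 -19.44109913 149.27340644] [ 0.21234433  0.62177112 -2.0160604 ]
```

```bash
python3 -m handwheel '[[0,0,0,0.03,0,0,0],[0,0,0,0,0,0,0],[0,0,0,0,0,0,0],[0,0,0,0,0,0,0],[0,0,0,0,0,0,0]]'
python3 - <<'E'
from h import *
print(incab(pose()[0]),env.sense()["force"])
E
```

```text
clock: 32.85
position: [503.4, -206.9, 148.9]
tcp_rot: [0.0, 0.728, 0.685, 0.0]
force: [-3.2, 0.1, 8.5]
finger_gap: 15.7
[-44.49038878 -19.52642203 148.86549076] [-3.20227068  0.07581394  8.47159126]
```

```bash
python3 -m handwheel '[[0,0,0,-0.02,0,0,0],[0.3,0,0,0,0,0,0],[0.3,0,0,0,0,0,0],[0.3,0,0,-0.1,0,0,0],[0.3,0,0,-0.4,0,0,0]]'
python3 -m handwheel '[[0.3,0,0,-0.8,0,0,0],[0.3,0,0,-0.8,0,0,0],[0.3,0,0,-0.8,0,0,0],[0.3,-0.6,0,-0.8,0,0,0],[0.3,-0.8,0,-0.4,0,0,0]]'
python3 -m handwheel '[[0.5,-0.8,0,0,0,0,0],[0.5,-0.5,0,0,0,0,0],[0.5,-0.3,0,0,0,0,0],[0.5,0,0,0,0,0,0],[0.5,0,0,0,0,0,0]]'
python3 - <<'E'
from h import *
f,W=cloud("wrist");I=incab(W);p=incab(pose()[0]);print(p)
hsv=cv2.cvtColor(f,cv2.COLOR_RGB2HSV).astype(int)
b=(hsv[...,1]>110)&(abs(hsv[...,0]-110)<12)&(I[...,2]<168)&(I[...,2]>152)&(abs(I[...,0]+44)<25)
for y0 in(-103,-19):
    m=b&(abs(I[...,1]-y0)<36);print("bar",np.percentile(I[m],[1,50,99],axis=0).round(1))
rib=(hsv[...,2]<70)&(I[...,2]>190)&(I[...,2]<203)&(I[...,0]>40)
print("rib",np.percentile(I[rib],[2,50,98],axis=0).round(1))
moveto(cab(80,-18,240),YAW)
g,T=cloud("top");smoothers(T,g); save("chk.png",np.vstack([f,g[:200]]))
E
```

```text
clock: 33.35
position: [502.0, -206.2, 172.4]
tcp_rot: [-0.002, 0.728, 0.685, -0.001]
force: [0.4, -0.4, -0.8]
finger_gap: 26.1
clock: 33.85
position: [500.2, -276.8, 358.4]
tcp_rot: [0.003, 0.727, 0.686, 0.001]
force: [1.0, -0.6, 0.2]
finger_gap: 26.6
clock: 34.35
position: [494.0, -355.7, 353.3]
tcp_rot: [-0.001, 0.728, 0.685, 0.0]
force: [0.9, 0.0, 0.4]
finger_gap: 43.8
[ -45.02549617 -168.32742707  353.43562198]
bar [[ -50.2 -131.9  158.8]
 [ -43.   -99.7  161.8]
 [ -35.8  -70.3  164.6]]
bar [[-52.8 -53.3 157.2]
 [-44.9 -23.5 161.6]
 [-38.    5.2 164.7]]
rib [[ 71.7 -53.1 190.7]
 [ 77.2 -28.1 196.1]
 [ 84.6  -4.4 197.8]]
shift units [3.008 2.498 2.27 ]
turn about tool z units (tool z down) -0.01 yaw now -0.06034954108367751
```

View pics/chk.png

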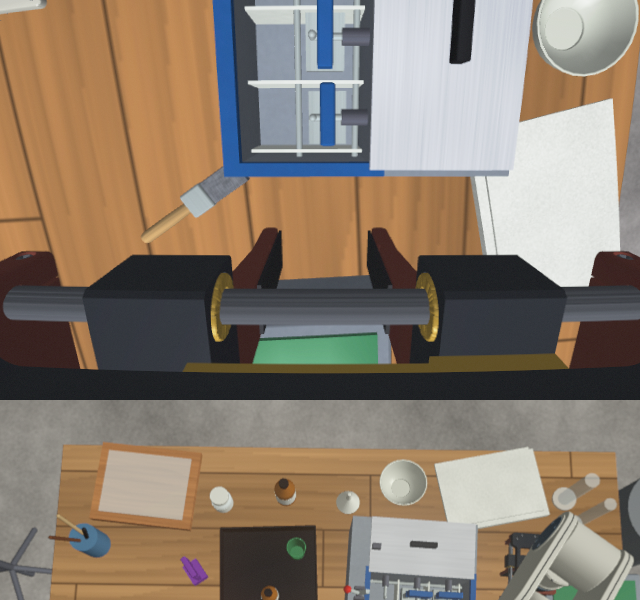

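Both smoothers hang, at (325,30) and (328,112). The tray now holds only the bottle and the beaker. Closing the hatch.

```bash
python3 -m handwheel '[[0.5,0.5,0.4,0,0,0,0],[0.5,0.6,0.5,0.3,0,0,0],[0.5,0.6,0.5,0.4,0,0,0],[0.5,0.6,0.5,0.4,0,0,0],[0.5,0.6,0.5,0.4,0,0,0]]' 20
python3 -m handwheel '[[0.5,0.11,0.1,0.3,0,0,0],[0.5,0,0,0.3,0,0,0],[0.5,0,0,0,0,0,0],[0.5,0,0,0,0,0,0],[0.5,0,0,0,0,0,0]]' 20
python3 - <<'E'
from h import *
print(incab(pose()[0])); moveto(cab(80,-18,180),YAW)
E
```

```text
clock: 34.95
position: [623.6, -216.4, 278.3]
tcp_rot: [0.0, 0.728, 0.686, 0.0]
force: [0.5, -0.8, 0.1]
finger_gap: 44.0
clock: 35.45
position: [627.9, -215.1, 249.9]
tcp_rot: [0.001, 0.729, 0.685, 0.0]
force: [-0.9, -1.2, -0.2]
finger_gap: 43.9
[ 80.25189206 -20.37939767 249.94760244]
shift units [ 0.048 -0.008  1.399]
turn about tool z units (tool z down) -0.024 yaw now -0.06234919792768818
```

```bash
python3 -m handwheel '[[0.5,0,0,0.4,0,0,0],[0.5,0,0,0.4,0,0,0],[0.5,0,0,0.4,0,0,0],[0.5,0,0,0.17,0,0,0],[0.5,0,0,0,0,0,0]]' 20
python3 -m handwheel '[[0,0,0,0,0,0,0],[0,0,0,0,0,0,0],[0,0,0,0,0,0,0],[0,0,0,0,0,0,0],[0,0,0,0,0,0,0]]' 20
python3 -m handwheel '[[0,0,-0.15,0,0,0,0],[0,0,-0.3,0,0,0,0],[0,0,-0.3,0,0,0,0],[0,0,-0.3,0,0,0,0],[0,0,-0.3,0,0,0,0]]'
python3 -m handwheel '[[0,0,-0.3,0,0,0,0],[0,0,-0.3,0,0,0,0],[0,0,-0.3,0,0,0,0],[0,0,-0.3,0,0,0,0],[0,0,-0.15,0,0,0,0]]'
python3 -m handwheel '[[0,0,-0.1,0,0,0,0],[0,0,0,0,0,0,0],[0,0,0,0,0,0,0],[0,0,0,0,0,0,0],[0,0,0,0,0,0,0]]'
python3 - <<'E'
from h import *
print(incab(pose()[0]))
E
```

```text
clock: 35.95
position: [627.4, -214.3, 179.8]
tcp_rot: [-0.001, 0.729, 0.685, -0.0]
force: [-0.1, 0.3, 0.3]
finger_gap: 44.0
clock: 36.45
position: [627.6, -213.9, 180.9]
tcp_rot: [-0.0, 0.728, 0.685, -0.0]
force: [-3.5, 0.0, 5.1]
finger_gap: 14.0
clock: 36.95
position: [561.0, -209.9, 180.8]
tcp_rot: [0.001, 0.728, 0.685, 0.001]
force: [3.2, -1.0, 1.1]
finger_gap: 14.0
clock: 37.45
position: [493.0, -205.8, 180.8]
tcp_rot: [0.001, 0.728, 0.685, 0.0]
force: [3.7, -1.1, 2.1]
finger_gap: 13.8
clock: 37.95
position: [488.2, -205.5, 180.8]
tcp_rot: [-0.0, 0.728, 0.685, -0.0]
force: [-1.9, -0.2, 9.1]
finger_gap: 14.2
[-59.78321478 -19.08018754 180.76156256]
```

```bash
python3 -m handwheel '[[0.5,0,0,0,0,0,0],[0.5,0,0,0,0,0,0],[0.5,0,0,-0.2,0,0,0],[0.5,0,0,-0.7,0,0,0],[0.5,0,0,-0.8,0,0,0]]'
python3 -m handwheel '[[0,0,0,-0.8,0,0,0],[0,0,0,-0.5,0,0,0],[0,0.5,0,0,0,0,0],[0,0.7,0,0,0,0,0],[0,0.7,0,0,0,0,0]]'
python3 -m handwheel '[[0,0.7,0,0,0,0,0],[0,0.7,0,0,0,0,0],[0,0.7,0,0,0,0,0],[0,0.5,0,0,0,0,0],[0,0.2,0,0,0,0,0]]'
python3 - <<'E'
from h import *
print(incab(pose()[0])); moveto(cab(-60,215,232),YAW)
f,W=cloud("top");I=incab(W);hsv=cv2.cvtColor(f,cv2.COLOR_RGB2HSV).astype(int);H,S=hsv[...,0],hsv[...,1];Z=W[...,2]
red=((H<8)|(H>172))&(S>150)&(Z>200)&(Z<270)&(abs(I[...,0])<150)
print("knob",np.median(I[red],0) if red.any() else None)
E
```

```text
clock: 38.45
position: [487.3, -204.8, 265.3]
tcp_rot: [-0.002, 0.728, 0.685, -0.001]
force: [0.6, 0.4, -0.7]
finger_gap: 43.5
clock: 38.95
position: [493.9, -109.7, 330.9]
tcp_rot: [0.0, 0.729, 0.685, 0.0]
force: [1.4, 0.1, 0.0]
finger_gap: 7.4
clock: 39.45
position: [502.4, 31.1, 330.6]
tcp_rot: [-0.0, 0.728, 0.686, 0.0]
force: [0.1, -1.1, -0.3]
finger_gap: 0.8
[-59.52137123 217.9930932  330.60948197]
shift units [-0.06  -0.01   1.972]
turn about tool z units (tool z down) 0.003 yaw now -0.058551493980262756
knob [-62.79878987 168.75456413 250.60391801]
```

```bash
python3 -m handwheel '[[0,0,0,0.5,0,0,0],[0,0,0,0.5,0,0,0],[0,0,0,0.5,0,0,0],[0,0,0,0.45,0,0,0],[0,0,0,0,0,0,0]]' 30
python3 -m handwheel '[[0,-0.2,0,0,0,0,0],[0,-0.2,0,0,0,0,0],[0,-0.2,0,0,0,0,0],[0,-0.2,0,0,0,0,0],[0,-0.2,0,0,0,0,0]]'
python3 -m handwheel '[[0,-0.2,0,0,0,0,0],[0,-0.2,0,0,0,0,0],[0,-0.2,0,0,0,0,0],[0,-0.2,0,0,0,0,0],[0,-0.2,0,0,0,0,0]]'
python3 - <<'E'
from h import *
print(incab(pose()[0]))
E
```

```text
clock: 40.0
position: [500.6, 28.1, 230.2]
tcp_rot: [-0.002, 0.729, 0.685, -0.002]
force: [-0.3, -0.1, 0.6]
finger_gap: 0.6
clock: 40.5
position: [500.2, -21.7, 234.0]
tcp_rot: [0.001, 0.728, 0.685, 0.001]
force: [0.2, 2.6, 2.5]
finger_gap: 0.2
clock: 41.0
position: [496.2, -64.9, 231.7]
tcp_rot: [-0.006, 0.73, 0.683, 0.005]
force: [7.5, 66.0, -6.3]
finger_gap: 0.4
[-60.12714683 121.75759328 231.70087126]
```

```bash
python3 -m handwheel '[[0,0.3,0,0,0,0,0],[0,0.4,0,0,0,0,0],[0,0.4,0,-0.4,0,0,0],[0,0.4,0,-0.7,0,0,0],[0,0.2,0,-0.7,0,0,0]]'
python3 -m handwheel '[[0,0,-0.8,-0.4,0,0,0],[0,-0.6,-0.5,0,0,0,0],[0,-0.7,0,0,0,0,0],[0,-0.7,0,0,0,0,0],[0,-0.7,0,0,0,0,0]]'
python3 -m handwheel '[[0,-0.6,0,0,0,0,0],[0,-0.3,0.5,0,0,0,0],[0,0,0.5,0,0,0,0],[0,0,0,0,0,0,0],[0,0,0,0,0,0,0]]'
python3 - <<'E'
from h import *
print(incab(pose()[0]))
f,W=cloud("wrist");I=incab(W);hsv=cv2.cvtColor(f,cv2.COLOR_RGB2HSV).astype(int);H,S,V=hsv[...,0],hsv[...,1],hsv[...,2];Z=W[...,2]
red=((H<8)|(H>172))&(S>150)&(Z>225)&(Z<270)&(abs(I[...,0]+60)<30)
if red.any(): print("knob",np.percentile(I[red],[2,50,98],axis=0).round(1))
rib=(V<70)&(Z>190)&(Z<203)&(abs(I[...,1]+20)<45)&(abs(I[...,0])<160);
if rib.any(): print("rib",np.percentile(I[rib],[2,50,98],axis=0).round(1))
g,T=cloud("scene");save("fin.png",np.vstack([f[:190],g]))
E
```

```text
clock: 41.5
position: [501.2, 14.5, 323.1]
tcp_rot: [-0.0, 0.728, 0.686, -0.001]
force: [0.9, 0.1, -0.3]
finger_gap: 0.7
clock: 42.0
position: [428.0, -118.5, 342.9]
tcp_rot: [0.001, 0.728, 0.685, -0.0]
force: [0.8, -0.7, -1.3]
finger_gap: 0.6
clock: 42.5
position: [475.1, -165.0, 342.1]
tcp_rot: [-0.001, 0.728, 0.685, -0.001]
force: [-0.4, 0.5, 0.5]
finger_gap: 0.3
[-75.20950516  20.65053472 342.07562325]
knob [[-69.4  96.1 242.3]
 [-61.5 104.4 247.7]
 [-53.2 113.1 250.7]]
rib [[-66.9 -29.7 193.3]
 [-60.3  -1.  196.3]
 [-54.7  16.5 197.7]]
```

View pics/fin.png

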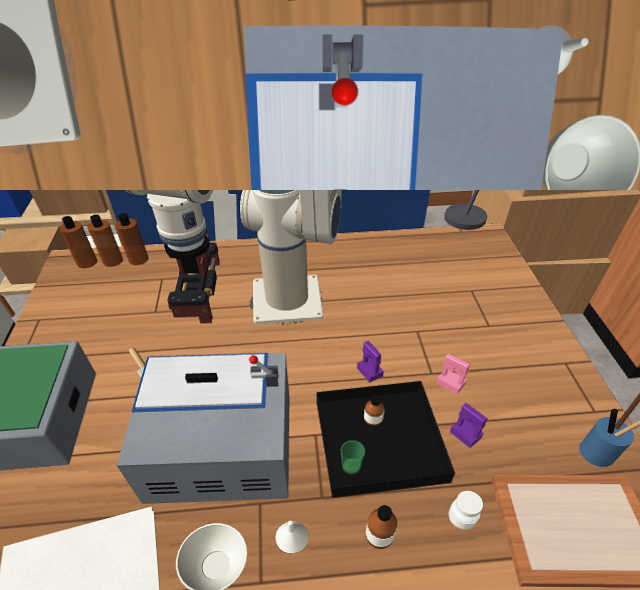

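The knob at (345,92) is back over the hatch. The hatch is shut, and the bottle and beaker are standing in the tray. Handing the job in.

```bash
python3 -c "
from rig import env
print(env.finish_job(), env.sense()['clock'])"
```

```text
the job is handed in; nothing more can be done
the job is handed in; nothing more can be done
```

Both blue-handled smoothers (only two were present) are hanging on hooks of their own, on hook points at cabinet y ≈ −103 and −19 mm. The hatch is shut and the cam lever is locked. I handed the job in at about 43 s of robot time; it reports no verdict.

- **Smoothers:** The last look, just before the hatch closed, showed the bars centred at x ≈ −43 and −45 mm (hook seat at −44 mm). Both tops were at about 162 mm, as they should be when hung. I could not see them after the hatch shut.
- **Hatch:** The pull rib is back at x = −60 mm, which is its shut position.
- **Lever:** The knob is at y ≈ 104 mm; locked is 102 mm.
- **Tray:** The bottle and beaker are standing in it, and the robot is clear of everything.
- **Pushes on the lever:** It was pushed against its end stop both ways, with wrist force readings of 48 N when freeing it and 66 N when locking it. Both are under the 120 N wrist limit. The contact was with the fingertips rather than the gripper's body, so I take the 40 N limit on the arm and body not to apply.
- **Blue frame:** No force reading pointed to a bump on it. I judged this from the wrist force only.
- **Disagreements:** My two camera estimates of the cabinet position differed by about 2 mm in y. Bar tops read up to 8 mm high in the fixed top camera, so I relied on the wrist camera for the close work.

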